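# Make up the fob-service caddy at the key desk

### The job

Make up the fob-service caddy: put the longer white fob shell in the square dish, the round-headed brass key in the six-sided dish, the black spudger in the oblong dish and the chrome battery tester in the round dish, each lying flat on the floor of its dish, right side up and about in the middle. Leave the shorter fob shell and the square-headed key where they lie on the counter.

Things in the scene. Friction and masses are not known exactly. Their poses are not given: they have to be found in the camera images.
- long_fob_center (a point): The longer glossy white key-fob shell, flat rounded block 72 x 38 x 14 mm with three grey buttons in a row on top. Point at its centre, 7 mm above its underside; x along its length, z up.
- short_fob_center (a point): The shorter white fob shell, 46 x 38 x 14 mm with two grey buttons: does not belong in the caddy. Point at its centre, 7 mm above its underside; x along its length, z up.
- round_key_center (a point): Brass valet key whose head (bow) is a round disc: 54 mm long in all. Point at the middle of its length, 3.5 mm above its underside; x runs along it towards the blade's tip, z up. The disc (24 mm diameter, 7 mm thick, the part to grip) is centred at x = -15 mm; the blade, 9 mm wide and 4 mm thick, reaches to x = +27 mm. The underside is flat.
- square_key_center (a point): Brass valet key whose head is a square, 24 x 24 x 7 mm; otherwise the same size and the same axes as the round-headed key. Does not belong in the caddy.
- spudger_center (a point): Black plastic spudger (prying stick) 84 mm long, its underside flat. Point at the middle of its length, 4.5 mm above its underside; x along it towards the thin end, z up. Handle from x = -42 to +18 mm is 12 mm wide, 9 mm thick; the thin end from +18 to +42 mm is 9 mm wide, 5 mm thick.
- tester_center (a point): Small round chrome battery tester, an upright disc 36 mm in diameter, 22 mm high, with a pale dial on top. Point at its centre, 11 mm above its underside; z up.
- square_floor (a point): Square dish, 110 x 110 mm outside. Its point lies at the centre of the dish on the upper face of its floor, 7 mm above the counter; the rim stands 8 mm above that floor, walls 3 mm. x and y along its sides. All four dishes are grey plastic, fixed close together two by two in one shallow black caddy (248 x 248 mm, 12 mm high), which may stand slightly turned; which dish is in which corner changes.
- oblong_floor (a point): Oblong dish, 110 mm (its x) by 72 mm (its y) outside, in the same caddy. Its point lies at the centre of the dish on the upper face of its floor, 7 mm above the counter; the rim stands 8 mm above that floor, walls 3 mm. 
- round_floor (a point): Round dish, 104 mm outside diameter, in the same caddy. Its point lies at the centre of the dish on the upper face of its floor, 7 mm above the counter; the rim stands 8 mm above that floor, walls 3 mm. 
- hex_floor (a point): Six-sided dish, 104 mm across its flats, in the same caddy. Its point lies at the centre of the dish on the upper face of its floor, 7 mm above the counter; the rim stands 8 mm above that floor, walls 3 mm. 
There are look-alikes about, which are no part of the job. Of the things like the part that bears tester_center, leave any that is pink or red; of the rest the larger one is meant.

How it is judged:
At the end, for the whole second after the job is handed in: Each of the four in its named dish: its point within 22 mm sideways of the dish centre, resting on the dish floor (height within 4 mm), right side up (tilt under 0.12 rad), still; the short fob and square-headed key within 20 mm of their start (horizontal distance between long_fob_center and square_floor below 0.022 m and z of long_fob_center in the frame of square_floor between 0.003 and 0.011 m and angle between each of long_fob_center, round_key_center, spudger_center, tester_center's own z axis and vertical below 0.12 rad and horizontal distance between round_key_center and hex_floor below 0.022 m and z of round_key_center in the frame of hex_floor between -0.0005 and 0.0075 m and horizontal distance between spudger_center and oblong_floor below 0.022 m and z of spudger_center in the frame of oblong_floor between 0.0005 and 0.0085 m and horizontal distance between tester_center and round_floor below 0.022 m and z of tester_center in the frame of round_floor between 0.007 and 0.015 m and distance of each of short_fob_center, square_key_center from where it was at the start of the episode below 0.02 m and linear speed of each of long_fob, round_key, spudger, tester below 0.02 m/s); the robot touches nothing.
It fails at once if the shorter fob shell is moved more than 20 mm from its place (distance of short_fob_center from where it was at the start of the episode above 0.02 m).
It fails at once if the square-headed key is moved more than 20 mm from its place (distance of square_key_center from where it was at the start of the episode above 0.02 m).
It also fails if it takes over 109 s, if anything falls off the work surface, if the arm or the gripper's body presses on something with over 40 N, if the wrist force passes 120 N, or if a joint passes its speed limit or range.

### The arm

A 7-joint arm with a two-finger parallel gripper is mounted at the origin on the work surface. World frame = base frame: x ahead of the robot, y to its left, z up, the work surface at z = 0. Lengths are in m, angles in rad, forces in N, time in s.
With the tool pointing down it reaches from about 0.4 to 0.875 m from the base axis. Payload 19.3 kg.
Tool frame: the origin (TCP) lies at the very end of the fingers, on their centre line; the grasp point (between the pads) lies 19 mm behind it; z points along the fingers, y is the line along which they close (so a half turn about z gives the same grasp; the last joint's range is limited). The gripper opens to 85 mm and grips with 20 to 120 N. Pads are 22 mm wide; open, the fingers measure 114 mm over their backs; the gripper's body (76 mm by 85 mm) begins 54 mm behind the grasp point. The pads swing forward as they close: fully open they stand 13 mm farther back than shut.
Start: joints at [-1.335, 0.521, -0.036, 1.599, 0.021, 1.021, -0.113], TCP at [0.188, 0.596, 0.231] pointing down, gripper open.
Joint ranges: [-2.91, 2.91], [-0.3, 2.13], [-1.5, 1.42], [0.17, 2.43], [-1.26, 4.41], [0.16, 1.93], [-2.52, 2.52]. Speed limits (rad/s): [1.89, 1.89, 2.39, 2.39, 3.01, 3.01, 3.01].

### API

Orientations are given as [roll, pitch, yaw] about the fixed x, y, z axes, in that order (R = Rz(yaw) Ry(pitch) Rx(roll)).
In Python, from workcell import bot gives the robot as it stands.
- The arm moves only by the tool jog_arm, never from a script. Its argument "motion" is a list of rows, each a list of 5 numbers: the shift along the tool's x, y, z scaled (see below), then the turn about the tool's z scaled (see below), then the opening, from 0 (shut) to 1 (fully open). A call has 1 to 12 rows; each row shifts and turns the commanded pose from where the row before left it, along the tool's axes as they then stand; what a row does not reach is not made up. The controller multiplies each number of a shift by 30 mm and each number of a turn by 0.08 rad. A row lasts 1/10 s, in which the tool goes at most 50 mm and 8.59 degrees, less where a joint would pass 70% of its speed; a pose out of reach is approached as far as the arm can. A call with a number of a shift or a turn outside -1 to 1 is refused whole. A call with a gripper value outside its range is refused whole. The fingers move at their own pace and stop on an object; "newtons" is the grip in N (left out, the last holds). Time passes only in rows, so rows that do not move let the fingers close. It gives the time, the measured TCP pose, the force, the opening and the grip force at its end, in the units of the state.
- bot.observe(): the state, without advancing time (a new reading comes with each control period).
- bot.grab_frame(name): name is "scene" or "top"; returns a dict with "pixels" (480x640x3 uint8, red, green, blue), "fovy" (degrees; the focal length in pixels is half the picture's height over the tangent of half this angle, whatever the lens; pixels are square), "cx", "cy" (the principal point, pixels), "rvec" (rotation vector, rad) and "tvec" (3), from world to camera coordinates, as OpenCV has them. Camera axes: x right, y down, z forward; pixel columns grow to the right and rows downward; lengths in m; the calibration is good to about 2 mm. A picture is of the moment at which its call begins. There is no depth.
- bot.job_done(): hands the job in; it is judged then, once.
The state is a dict: "clock": time; "qpos": joint angles; "qd": joint speeds; "joint_efforts": joint torques, N m; "position": TCP position; "tool_rot": TCP orientation; "force": force on the tool from outside, world axes, zero at the start; "moment": the same for the moment, N m; "grip_width": finger opening in m; "finger_force": force on a finger pad.
Only numpy, scipy, OpenCV 4.12 (cv2) and the standard library are available. Lean on these libraries where they do the work, as an engineer would, in place of code of your own. Each camera call takes 0.05 s, during which the arm holds its last target. There are 200 camera calls.

## Working session

There is one attempt and no reset: what is moved stays moved. The work goes in short steps, Python scripts to look and compute and a tool call to move; the robot and the scene stay as the last step left them, time stands still between calls to the robot, and variables do not carry over. Pictures are saved under pics/ and viewed, at most 14 in all, crops included, and the job is handed in when it is done.

Besides the shell and the picture viewer there is one more tool, called after "Call:" by a JSON object that holds its "op" and its "data". jog_arm: Moves the arm, as the interface text tells. Shifts and turns lie within -1 to 1; 1 stands for 30 mm of shift or 0.08 rad of turn. Its arguments: {"type":"object","properties":{"motion":{"type":"array","items":{"type":"array","items":{"type":"number"}}},"newtons":{"type":"number"}},"required":["motion"]}

```bash
mkdir -p pics; ls
python3 - <<'E'
from workcell import bot
import cv2,pickle
d={}
for n in("scene","top"):
    f=bot.grab_frame(n); d[n]=f
    cv2.imwrite(f"pics/{n}0.png",f["pixels"][:,:,::-1])
    print(n,f["fovy"],f["cx"],f["cy"],f["rvec"],f["tvec"])
pickle.dump(d,open("f0.pkl","wb"))
print(bot.observe())
E
```

```text
pics
scene 53.7160747955141 318.17460312324 239.45890357797128 [ 0.90918558  2.33508141 -1.21215842] [ 0.37155618 -0.12030176  1.19478349]
top 52.94841293287323 320.03205661418707 239.71570349726696 [ 2.1556176  -2.13945249  0.09301278] [-0.02951786  0.4922277   0.83882774]
{'clock': 0.1, 'qpos': array([-1.3351783 ,  0.52195787, -0.03633467,  1.59994553,  0.02119407,
        1.02112552, -0.11278888]), 'qd': array([-2.18728747e-03, -1.68674865e-03,  5.12597426e-04, -6.56288836e-04,
       -1.64610285e-03,  3.10251528e-05, -1.05210657e-04]), 'joint_efforts': array([ 3.38294005e-03, -9.28481698e+01,  1.98367484e+00, -3.70533872e+01,
        1.81346212e-02,  5.39166445e-03, -4.61479328e-05]), 'position': array([0.18810506, 0.59569597, 0.23078301]), 'tool_rot': array([-3.14054320e+00,  6.59501813e-05,  2.83577787e+00]), 'force': array([-0.01046455,  0.51254232,  0.35522183]), 'moment': array([-0.00495078, -0.03920354,  0.05929318]), 'finger_force': 0.0, 'grip_width': 0.08531495553314862}
```

View pics/scene0.png

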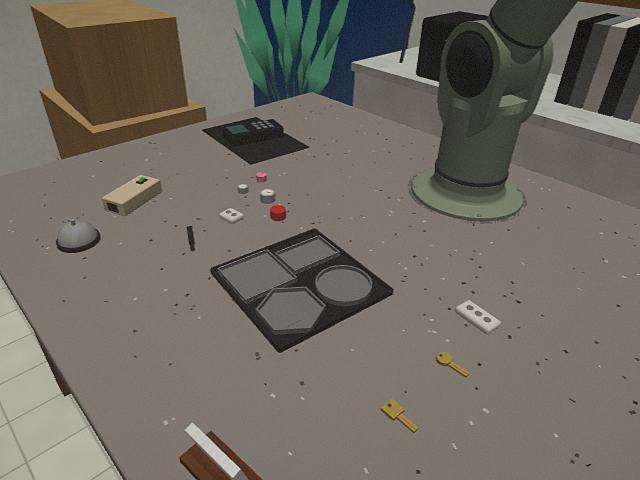

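View pics/top0.png

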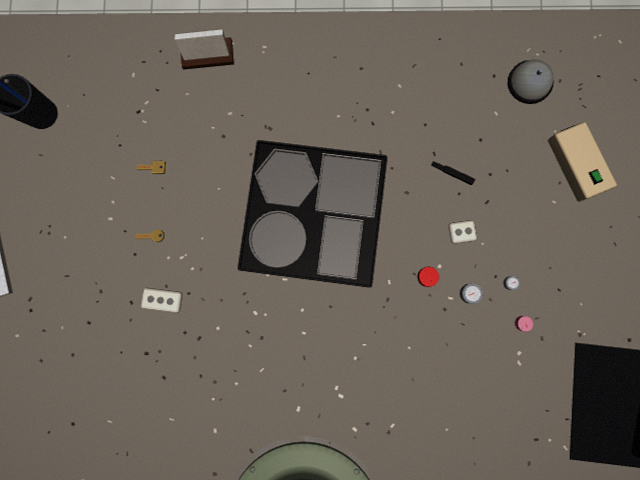

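The scene view shows the caddy at (300,285), with the long fob at (478,316), round key at (452,363), square key at (398,414), spudger at (191,238) and short fob at (231,215).

In the top view:
- **Dishes:** hex (286,178), square (348,185), round (278,239) and oblong (341,247).
- **Long fob:** (162,300), three buttons.
- **Round key:** (150,236). The square key is at (151,167).
- **Spudger:** (453,173).
- **Short fob:** (463,232).
- **Tester candidates:** red (429,276), chrome (471,293), small chrome (512,283) and pink (525,324). I rule out red and pink; of the other two, the larger is (471,293).

I'll confirm these in one enlarged crop.

```bash
cat > h.py <<'E'
import cv2,numpy as np,pickle
def cam(f):
    F=240/np.tan(np.radians(f["fovy"]/2)); K=np.array([[F,0,f["cx"]],[0,F,f["cy"]],[0,0,1]])
    return K,cv2.Rodrigues(np.array(f["rvec"]))[0],np.array(f["tvec"]).reshape(3)
def ray(f,p,z):
    K,R,t=cam(f); d=R.T@np.linalg.inv(K)@np.array([p[0],p[1],1.]); c=-R.T@t
    return c+d*(z-c[2])/d[2]
def proj(f,P):
    K,R,t=cam(f); q=K@(R@np.asarray(P,float)+t); return q[:2]/q[2]
def tri(fa,pa,fb,pb):
    Ps=[]
    for f in(fa,fb):
        K,R,t=cam(f); Ps.append(K@np.c_[R,t])
    X=cv2.triangulatePoints(Ps[0],Ps[1],np.float64(pa).reshape(2,1),np.float64(pb).reshape(2,1)).ravel(); X=X[:3]/X[3]
    return X,np.linalg.norm(proj(fa,X)-pa),np.linalg.norm(proj(fb,X)-pb)
E
python3 - <<'E'
from h import *
d=pickle.load(open("f0.pkl","rb"))
t=d["top"]["pixels"]; s=d["scene"]["pixels"]
a=cv2.resize(t[215:340,415:540],(400,400),interpolation=2)
b=cv2.resize(t[150:320,105:205],(235,400),interpolation=2)
c=cv2.resize(s[280:440,370:510],(350,400),interpolation=2)[:,:165*2]
im=np.zeros((600,800,3),np.uint8)
im[:400,:400]=a; im[:400,400:635]=b
im[400:600,:240]=cv2.resize(s[165:235,210:294],(240,200),interpolation=2)
im[:400,636:]=cv2.resize(s[290:435,430:489],(164,400),interpolation=2)
im[400:600,240:440]=cv2.resize(s[210:260,165:215],(200,200),interpolation=2)
im[400:600,440:640]=cv2.resize(t[145:195,428:478],(200,200),interpolation=2)
cv2.imwrite("pics/crop0.png",im[:,:,::-1])
for n,img in(("top",t),("scene",s)):
    hsv=cv2.cvtColor(img,cv2.COLOR_RGB2HSV)
    for nm,m in(("brass",cv2.inRange(hsv,(15,120,80),(35,255,255))),("white",cv2.inRange(hsv,(0,0,165),(180,60,255))),("dark",cv2.inRange(hsv,(0,0,0),(180,255,50)))):
        k,_,st,ce=cv2.connectedComponentsWithStats(m)
        print(n,nm,[(ce[i].round(1).tolist(),int(st[i,4])) for i in range(1,k) if st[i,4]>40 and st[i,4]<20000])
E
```

```text
top brass [([154.1, 166.8], 210), ([152.0, 235.5], 173)]
top white [([19.0, 4.8], 111), ([80.1, 4.4], 421), ([114.7, 4.8], 110), ([144.6, 4.1], 71), ([175.5, 4.0], 389), ([222.4, 3.6], 369), ([270.9, 3.5], 361), ([318.6, 3.2], 337), ([368.3, 3.0], 323), ([416.3, 2.9], 312), ([465.8, 2.5], 285), ([501.5, 2.8], 97), ([578.9, 2.1], 101), ([599.8, 2.2], 70), ([4.4, 6.2], 46), ([567.9, 7.9], 52), ([370.2, 9.6], 82), ([466.5, 9.0], 46), ([510.9, 8.9], 42), ([172.7, 11.4], 75), ([268.7, 10.8], 59), ([318.2, 10.1], 49), ([127.5, 12.0], 44), ([198.0, 34.0], 231), ([462.7, 231.7], 346), ([2.3, 280.8], 167), ([512.5, 282.5], 84), ([472.5, 293.2], 179), ([160.6, 300.2], 572)]
top dark [([212.7, 62.2], 221), ([522.4, 89.5], 321), ([26.2, 102.9], 2042), ([566.2, 169.0], 514), ([309.5, 220.9], 6378), ([454.2, 172.9], 289), ([5.0, 268.0], 115), ([605.8, 405.4], 7915), ([310.1, 449.7], 152), ([302.2, 476.7], 240)]
scene brass [([156.4, 67.3], 2436), ([92.2, 83.9], 1044), ([90.9, 43.0], 50), ([120.0, 106.6], 51), ([167.8, 122.8], 280), ([67.2, 128.1], 132), ([125.8, 133.3], 112), ([106.9, 138.9], 177), ([82.3, 145.3], 79), ([449.5, 362.6], 247), ([397.2, 413.4], 384)]
scene white [([628.3, 23.0], 137), ([397.5, 64.5], 1114), ([583.2, 114.9], 2088), ([267.1, 191.6], 54), ([231.0, 214.1], 130), ([15.4, 341.2], 2376), ([478.5, 315.2], 468), ([28.0, 390.6], 2050), ([46.8, 425.4], 2675), ([1.9, 418.0], 68), ([212.3, 449.7], 779), ([8.4, 451.2], 798), ([70.7, 459.4], 2660), ([18.7, 474.1], 271), ([107.3, 475.4], 159)]
scene dark [([407.6, 28.6], 188), ([453.2, 38.9], 2373), ([576.7, 56.4], 1453), ([620.8, 71.2], 1511), ([469.2, 63.7], 2560), ([511.0, 92.1], 41), ([255.4, 140.2], 2354), ([442.5, 135.8], 44), ([466.6, 179.3], 300), ([112.1, 207.1], 63), ([190.5, 237.6], 96), ([308.2, 294.1], 3711), ([79.0, 246.1], 222), ([50.5, 366.1], 74), ([189.5, 470.3], 43)]
```

View pics/crop0.png

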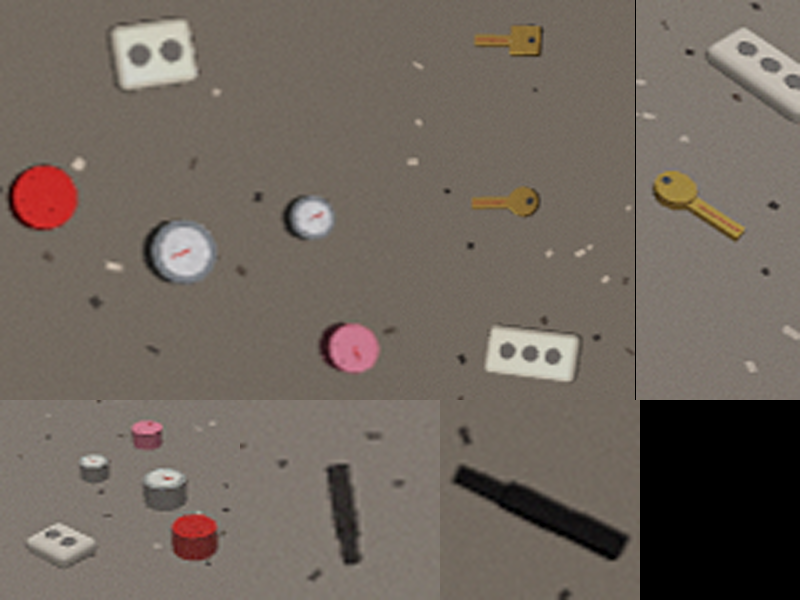

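The crop confirms the picks. The tester is the large chrome disc at top (471,293); the other chrome one (512,283) is clearly smaller. The round key is the disc-headed one with its blade towards the left of the top view, and the spudger's thin end points upper left. Next I measure positions from both views.

```bash
cat > m.py <<'E'
from h import *
d=pickle.load(open("f0.pkl","rb")); T,S=d["top"],d["scene"]
hsv={n:cv2.cvtColor(d[n]["pixels"],cv2.COLOR_RGB2HSV) for n in d}
def blob(n,lo,hi,near,close=0):
    m=cv2.inRange(hsv[n],lo,hi)
    if close: m=cv2.morphologyEx(m,cv2.MORPH_CLOSE,np.ones((close,close)))
    cs,_=cv2.findContours(m,cv2.RETR_EXTERNAL,cv2.CHAIN_APPROX_NONE)
    cs=[c for c in cs if len(c)>12]
    return min(cs,key=lambda c:np.linalg.norm(c.reshape(-1,2).mean(0)-near))
def cen(c): m=cv2.moments(c); return np.array([m["m10"]/m["m00"],m["m01"]/m["m00"]])
W=((0,0,150),(180,70,255)); B=((15,110,60),(35,255,255)); D=((0,0,0),(180,255,48))
def rect(c,z,f=T):
    P=np.array([ray(f,p,z)[:2] for p in c.reshape(-1,2)]).astype(np.float32)*1000
    (x,y),(w,h),a=cv2.minAreaRect(P)
    if w<h: w,h,a=h,w,a+90
    return np.round([x,y,w,h,a],1)
for nm,(lo,hi),pt,ps,z in(("longfob",W,(161,300),(478,315),.014),("shortfob",W,(463,232),(231,214),.014),("tester",W,(472,293),(267,190),.022),("rkey",B,(152,236),(450,363),.006),("sqkey",B,(154,167),(397,413),.006),("spudger",D,(454,173),(190,238),.008)):
    ct,cs=blob("top",lo,hi,pt),blob("scene",lo,hi,ps)
    print(nm,"tri",[np.round(v*1000 if i==0 else v,1) for i,v in enumerate(tri(T,cen(ct),S,cen(cs)))],"rect",rect(ct,z))
# middle button by dark hole in fob
for n,(x,y) in(("top",(161,300)),("scene",(478,315))):
    m=cv2.inRange(hsv[n],(0,0,0),(180,255,130)); k,_,st,ce=cv2.connectedComponentsWithStats(m)
    print(n,"buttons",[(ce[i].round(1).tolist(),int(st[i,4])) for i in range(1,k) if np.hypot(*(ce[i]-(x,y)))<22 and st[i,4]>8])
# dishes: holes of the black caddy
ap={}
for n,p in(("top",(310,215)),("scene",(305,290))):
    m=cv2.inRange(hsv[n],(0,0,0),(180,255,55)); 
    cs,hi=cv2.findContours(m,cv2.RETR_CCOMP,cv2.CHAIN_APPROX_NONE)
    o=max((i for i in range(len(cs)) if hi[0][i][3]<0 and np.linalg.norm(cs[i].reshape(-1,2).mean(0)-p)<40),key=lambda i:cv2.contourArea(cs[i]))
    print(n,"caddy",rect(cs[o],.012,d[n]))
    for i in range(len(cs)):
        if hi[0][i][3]==o and cv2.contourArea(cs[i])>300:
            h=cs[i]; 
            P=np.array([ray(d[n],q,.014)[:2] for q in h.reshape(-1,2)]).astype(np.float32)
            print(n,"dish px",cen(h).round(1),"cast",(cen(P.reshape(-1,1,2))*1000).round(1),"rect",rect(h,.014,d[n]))
            ap.setdefault(n,[]).append(cen(h))
import itertools
for a in ap["top"]:
    b=min(ap["scene"],key=lambda b:max(tri(T,a,S,b)[1:])) if "scene" in ap else None
    print(a.round(0),b.round(0),np.round(tri(T,a,S,b)[0]*1000,1),np.round(tri(T,a,S,b)[1:],1))
E
python3 m.py
```

```text
longfob tri [array([381.7, 266.1,   9.2]), np.float64(0.2), np.float64(0.3)] rect [382.2 264.2  69.2  35.   83.6]
shortfob tri [array([ 511.3, -285.6,   10.7]), np.float64(0.0), np.float64(0.0)] rect [ 511.  -285.1   43.6   35.9   98.9]
tester tri [array([ 399.2, -296.6,   22.3]), np.float64(0.0), np.float64(0.0)] rect [ 398.8 -296.9   26.6   26.4  178.5]
rkey tri [array([501.3, 290.2,   1.6]), np.float64(0.2), np.float64(0.3)] rect [502.  293.5  51.2  22.6  90.3]
sqkey tri [array([633.2, 293.2,   1.9]), np.float64(0.1), np.float64(0.1)] rect [632.2 298.1  52.5  23.3  90.1]
spudger tri [array([ 622.1, -274.5,    3.1]), np.float64(0.1), np.float64(0.1)] rect [ 622.7 -270.3   82.9   13.4   64.1]
top buttons [([150.2, 298.7], 30), ([159.8, 299.7], 32), ([169.4, 301.1], 31)]
scene buttons [([469.5, 307.2], 25), ([478.0, 313.1], 26), ([486.9, 319.2], 29)]
top caddy [546.4 -11.5 247.9 246.7 173. ]
top dish px [340.  246.9] cast [481.6 -61.8] rect [481.5 -61.8 114.3  76.4 173.1]
top dish px [277.1 238.6] cast [496.   53.4] rect [495.4  53.7 107.2 106.8   0.7]
top dish px [321.1 181.7] cast [603.1 -25.5] rect [604.  -15.8 235.4 114.8  83.1]
scene caddy [550.4  -6.2 254.6 250.6  83. ]
scene dish px [343.1 284.8] cast [499.3  56.1] rect [499.   57.4 118.7 109.   48. ]
scene dish px [280.8 283.7] cast [571.3 -33. ] rect [548.9  -8.  240.4 235.3  83.1]
[340. 247.] [281. 284.] [507.5 -78.7 -68.8] [12.  11.6]
[277. 239.] [343. 285.] [496.4  53.9   8.1] [0.1 0.1]
[321. 182.] [281. 284.] [594.8 -20.6  20.9] [4.6 4.9]
```

```bash
cat >> m.py <<'E'
print("----")
bt=((150.2,298.7),(159.8,299.7),(169.4,301.1));bs=((469.5,307.2),(478,313.1),(486.9,319.2))
for a,b in zip(bt,bs): print("button",np.round(tri(T,a,S,b)[0]*1000,1))
out=[]
for n,box in(("top",(230,395,130,295)),("scene",(205,400,222,355))):
    x0,x1,y0,y1=box
    m=np.zeros((480,640),np.uint8); m[y0:y1,x0:x1]=cv2.inRange(hsv[n],(0,0,62),(180,255,255))[y0:y1,x0:x1]
    outline=max(cv2.findContours(255-m if 0 else cv2.inRange(hsv[n],(0,0,0),(180,255,55)),0,1)[0],key=lambda c:cv2.contourArea(c) if abs(cen(c)-((x0+x1)/2,(y0+y1)/2)).max()<30 else 0) if 0 else None
    cc=[]
    k,lab,st,ce=cv2.connectedComponentsWithStats(cv2.morphologyEx(m,cv2.MORPH_OPEN,np.ones((5,5))),connectivity=4)
    for i in range(1,k):
        if 1000<st[i,4]<6000: 
            c=cv2.findContours((lab==i).astype(np.uint8),0,1)[0][0]; c=cv2.convexHull(c); cc.append(cen(c))
            print(n,cen(c).round(1),"z.014",rect(c,.014,d[n]),(ray(d[n],cen(c),.011)*1000).round(1))
    out.append(cc)
for a in out[0]:
    for b in out[1]:
        t=tri(T,a,S,b)
        if max(t[1:])<3: print(a.round(),b.round(),np.round(t[0]*1000,1))
v=np.concatenate([cv2.resize(d[n]["pixels"][y0:y1,x0:x1],(400,400),interpolation=2) for n,(x0,x1,y0,y1) in(("top",(230,395,130,295)),("scene",(205,400,222,355)))],1)
cv2.imwrite("pics/dish.png",v[:,:,::-1])
E
python3 m.py | sed -n '/----/,$p'
```

```text
----
button [391.8 264.8  35.4]
button [382.5 265.4  13.7]
button [372.7 266.5  -8.3]
top [286.4 178.5] z.014 [608.9  39.1 113.4  98.8  83. ] [609.1  38.6  11. ]
top [347.8 186. ] z.014 [594.9 -75.6 110.5 105.4  82.9] [595.2 -76.   11. ]
top [277.5 238.9] z.014 [496.2  53.7 103.1 101.6  90.4] [495.5  53.1  11. ]
top [339.9 247. ] z.014 [481.4 -61.7 108.9  72.6 173. ] [481.2 -61.8  11. ]
scene [255.4 275.4] z.014 [602.5 -71.7 107.6 103.2 173. ] [602.4 -72.9  11. ]
scene [343.1 284.9] z.014 [500.6  58.   97.   94.5  95.9] [499.5  56.5  11. ]
scene [290.6 310.1] z.014 [613.   43.2 106.5  96.1 142.9] [614.3  43.1  11. ]
[286. 178.] [291. 310.] [610.6  39.    5.8]
[348. 186.] [255. 275.] [597.6 -77.1   5.5]
[277. 239.] [343. 285.] [496.   53.5   7.1]
```

View pics/dish.png

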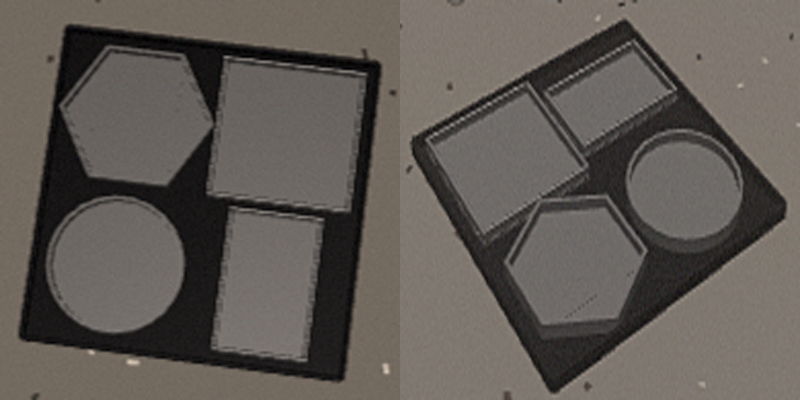

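All four dishes separate cleanly, with heights consistent with 7–14 mm. The square and hex are on the far side, and the round and oblong are near. The caddy is turned about −7°. Next is a planning helper, then the fob first.

```bash
cat > plan.py <<'E'
# usage: plan.py x y z yaw_deg (mm, yaw = tool yaw; closing axis = yaw-90). Turn first, then the shift in the turned axes
import sys,numpy as np
from workcell import bot
from scipy.spatial.transform import Rotation as Ro
o=bot.observe(); p=o["position"]; R=Ro.from_euler("xyz",o["tool_rot"]); y=R.as_euler("xyz",True)[2]
x,yy,z,yaw=map(float,sys.argv[1:5]); dy=(yaw-y+90)%180-90
Rn=Ro.from_euler("z",dy,degrees=True)*R
s=lambda R:(R.inv().apply(np.array([x,yy,z])/1000-p)/.03).round(2)
print("t",o["clock"],"pos",(p*1000).round(1),"yaw",y.round(1),"turn units",round(-np.radians(dy)/.08,2),"shift units after turn",s(Rn),"now",s(R),"j7",o["qpos"][6].round(2),"w",o["grip_width"],"F",o["force"].round(1))
E
python3 plan.py 382 265.3 120 83.6
```

```text
t 0.1 pos [188.1 595.7 230.8] yaw 162.5 turn units 17.21 shift units after turn [-10.22   7.65   3.69] now [-9.48 -8.55  3.7 ] j7 -0.11 w 0.08531495553314862 F [-0.   0.5  0.4]
```

Call:
{"op": "jog_arm", "data": {"motion": [[-0.79, -0.71, 0.31, 0, 0.75], [-0.79, -0.71, 0.31, 0, 0.75], [-0.79, -0.71, 0.31, 0, 0.75], [-0.79, -0.71, 0.31, 0, 0.75], [-0.79, -0.71, 0.31, 0, 0.75], [-0.79, -0.71, 0.31, 0, 0.75], [-0.79, -0.71, 0.31, 0, 0.75], [-0.79, -0.71, 0.31, 0, 0.75], [-0.79, -0.71, 0.31, 0, 0.75], [-0.79, -0.71, 0.31, 0, 0.75], [-0.79, -0.71, 0.31, 0, 0.75], [-0.79, -0.71, 0.31, 0, 0.75]], "newtons": 40}}

```text
clock: 1.3
position: [0.3829, 0.2654, 0.1193]
tool_rot: [-3.141, -0.0, 2.836]
force: [0.4, 0.1, -0.3]
grip_width: 0.0637
finger_force: 0.0
```

Call:
{"op": "jog_arm", "data": {"motion": [[0, 0, 0, 1, 0.7], [0, 0, 0, 1, 0.7], [0, 0, 0, 1, 0.7], [0, 0, 0, 1, 0.7], [0, 0, 0, 1, 0.7], [0, 0, 0, 1, 0.7], [0, 0, 0, 1, 0.7], [0, 0, 0, 1, 0.7], [0, 0, 0, 1, 0.7], [0, 0, 0, 1, 0.7], [0, 0, 0, 1, 0.7], [0, 0, 0, 1, 0.7]]}}

```text
clock: 2.5
position: [0.3823, 0.2666, 0.1196]
tool_rot: [-3.141, 0.0, 1.872]
force: [-0.7, -0.1, 1.0]
grip_width: 0.0597
finger_force: 0.0
```

Call:
{"op": "jog_arm", "data": {"motion": [[0, 0, 0, 1, 0.7], [0, 0, 0, 1, 0.7], [0, 0, 0, 1, 0.7], [0, 0, 0, 1, 0.7], [0, 0, 0, 1, 0.7], [0, 0, 0, 0.2, 0.7], [0, 0, 0, 0, 0.7], [0, 0, 0, 0, 0.7]]}}

```text
clock: 3.3
position: [0.3824, 0.2666, 0.1197]
tool_rot: [-3.142, 0.0, 1.462]
force: [-0.1, -0.2, 0.1]
grip_width: 0.0598
finger_force: 0.0
```

```bash
python3 plan.py 382 265.3 8 83.6
```

```text
t 3.3 pos [382.4 266.6 119.7] yaw 83.8 turn units 0.03 shift units after turn [-0.05 -0.01  3.72] now [-0.05 -0.01  3.72] j7 -0.54 w 0.05979510749216874 F [-0.1 -0.2  0.1]
```

Call:
{"op": "jog_arm", "data": {"motion": [[-0.05, 0, 0.8, 0, 0.65], [0, 0, 0.8, 0, 0.65], [0, 0, 0.8, 0, 0.65], [0, 0, 0.6, 0, 0.65], [0, 0, 0.5, 0, 0.65], [0, 0, 0.3, 0, 0.65], [0, 0, 0, 0, 0.3], [0, 0, 0, 0, 0.2], [0, 0, 0, 0, 0.2], [0, 0, 0, 0, 0.2], [0, 0, 0, 0, 0.2], [0, 0, 0, 0, 0.2]], "newtons": 40}}

```text
clock: 4.5
position: [0.3823, 0.2653, 0.0059]
tool_rot: [3.141, -0.0, 1.46]
force: [0.4, 0.2, -0.3]
grip_width: 0.0366
finger_force: 40.1
```

Call:
{"op": "jog_arm", "data": {"motion": [[0, 0, -0.5, 0, 0.2], [0, 0, -0.8, 0, 0.2], [0, 0, -0.8, 0, 0.2], [0, 0, -0.7, 0, 0.2], [0, 0, 0, 0, 0.2]]}}

```text
clock: 5.0
position: [0.3831, 0.2659, 0.0918]
tool_rot: [3.139, -0.003, 1.46]
force: [-0.4, 1.0, 0.0]
grip_width: 0.0368
finger_force: 40.2
```

```bash
python3 plan.py 595 -75.8 90 83
```

```text
t 5.0 pos [383.1 265.9  91.8] yaw 83.6 turn units 0.14 shift units after turn [-10.44   8.4    0.05] now [-10.54   8.28   0.05] j7 -0.5 w 0.03675528559889249 F [-0.4  1.   0. ]
```

Call:
{"op": "jog_arm", "data": {"motion": [[-0.4, 0.3, 0, 0, 0.2], [-0.94, 0.74, 0, 0, 0.2], [-0.94, 0.74, 0, 0, 0.2], [-0.94, 0.74, 0, 0, 0.2], [-0.94, 0.74, 0, 0, 0.2], [-0.94, 0.74, 0, 0, 0.2], [-0.94, 0.74, 0, 0, 0.2], [-0.94, 0.74, 0, 0, 0.2], [-0.94, 0.74, 0, 0, 0.2], [-0.94, 0.74, 0, 0, 0.2], [-0.94, 0.74, 0, 0, 0.2], [-0.74, 0.58, 0, 0, 0.2]]}}

```text
clock: 6.2
position: [0.5946, -0.0788, 0.089]
tool_rot: [-3.141, 0.0, 1.459]
force: [-0.4, 0.3, -0.5]
grip_width: 0.0362
finger_force: 40.2
```

Call:
{"op": "jog_arm", "data": {"motion": [[0, 0, 0, 0, 0.2], [0, 0, 0, 0, 0.2]]}}

```text
clock: 6.4
position: [0.5936, -0.0769, 0.0888]
tool_rot: [-3.14, -0.0, 1.459]
force: [-0.3, 0.6, 0.1]
grip_width: 0.0366
finger_force: 40.2
```

```bash
python3 plan.py 595 -75.8 14 83
python3 - <<'E'
from workcell import bot
import cv2
f=bot.grab_frame("scene");cv2.imwrite("pics/s1.png",f["pixels"][130:400,150:550,::-1])
E
```

```text
t 6.4 pos [593.6 -76.9  88.8] yaw 83.6 turn units 0.13 shift units after turn [0.04 0.04 2.49] now [0.04 0.04 2.49] j7 0.17 w 0.036587179868973085 F [-0.3  0.6  0.1]
```

View pics/s1.png

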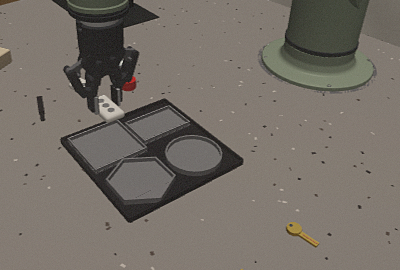

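The fob is held level, buttons up, over the square dish at crop (110,107). I lower and release it.

Call:
{"op": "jog_arm", "data": {"motion": [[0.04, 0.04, 0.7, 0, 0.2], [0, 0, 0.7, 0, 0.2], [0, 0, 0.6, 0, 0.2], [0, 0, 0.3, 0, 0.2], [0, 0, 0.2, 0, 0.2], [0, 0, 0, 0, 0.2], [0, 0, 0, 0, 0.65], [0, 0, 0, 0, 0.65], [0, 0, 0, 0, 0.65], [0, 0, -0.8, 0, 0.65], [0, 0, -0.9, 0, 0.65], [0, 0, -0.9, 0, 0.65]]}}

```text
clock: 7.65
position: [0.5953, -0.0757, 0.0939]
tool_rot: [-3.142, 0.0, 1.46]
force: [-0.0, 0.5, -0.2]
grip_width: 0.0552
finger_force: 0.0
```

```bash
python3 plan.py 622.5 -271 90 150
```

```text
t 7.65 pos [595.3 -75.7  93.9] yaw 83.6 turn units -14.48 shift units after turn [-4.04 -5.18  0.13] now [-6.37  1.62  0.13] j7 0.17 w 0.055212090779610964 F [-0.   0.5 -0.2]
```

```bash
python3 plan.py 619.2 -277.5 60 64.1
```

```text
t 7.65 pos [595.3 -75.7  93.9] yaw 83.6 turn units 4.26 shift units after turn [-5.7   3.66  1.13] now [-6.6   1.54  1.13] j7 0.17 w 0.055212090779610964 F [-0.   0.5 -0.2]
```

Call:
{"op": "jog_arm", "data": {"motion": [[0, 0, 0, 1, 0.5], [0, 0, 0, 1, 0.5], [0, 0, 0, 1, 0.5], [0, 0, 0, 1, 0.5], [0, 0, 0, 0.26, 0.5], [-0.8, 0.52, 0, 0, 0.5], [-0.8, 0.52, 0, 0, 0.5], [-0.8, 0.52, 0, 0, 0.5], [-0.8, 0.52, 0.2, 0, 0.5], [-0.8, 0.52, 0.3, 0, 0.5], [-0.8, 0.52, 0.3, 0, 0.5], [-0.8, 0.52, 0.3, 0, 0.5]]}}

```text
clock: 8.85
position: [0.6204, -0.2756, 0.0595]
tool_rot: [3.141, -0.0, 1.121]
force: [-0.1, 0.4, -0.8]
grip_width: 0.043
finger_force: 0.0
```

Call:
{"op": "jog_arm", "data": {"motion": [[-0.1, 0.02, 0, 0, 0.4], [0, 0, 0, 0, 0.4], [0, 0, 0, 0, 0.4]]}}

```text
clock: 9.15
position: [0.6198, -0.2764, 0.0599]
tool_rot: [3.142, -0.001, 1.12]
force: [0.4, 0.5, -1.0]
grip_width: 0.034
finger_force: 0.0
```

```bash
python3 plan.py 619.2 -277.5 3.5 64.1
```

```text
t 9.15 pos [ 619.8 -276.4   59.9] yaw 64.2 turn units 0.02 shift units after turn [-0.04 -0.    1.88] now [-0.04 -0.    1.88] j7 0.18 w 0.034034451462072936 F [ 0.4  0.5 -1. ]
```

Call:
{"op": "jog_arm", "data": {"motion": [[-0.04, 0, 0.6, 0, 0.4], [0, 0, 0.6, 0, 0.4], [0, 0, 0.4, 0, 0.4], [0, 0, 0.26, 0, 0.4], [0, 0, 0, 0, 0.4], [0, 0, 0, 0, 0], [0, 0, 0, 0, 0], [0, 0, 0, 0, 0], [0, 0, 0, 0, 0], [0, 0, 0, 0, 0]]}}

```text
clock: 10.15
position: [0.6194, -0.2786, 0.0045]
tool_rot: [3.141, -0.0, 1.119]
force: [-1.0, -0.4, 7.0]
grip_width: 0.0099
finger_force: 40.1
```

Call:
{"op": "jog_arm", "data": {"motion": [[0, 0, -0.5, 0, 0], [0, 0, -0.8, 0, 0], [0, 0, -0.9, 0, 0], [0, 0, -0.6, 0, 0], [0, 0, 0, 0, 0]]}}

```text
clock: 10.65
position: [0.6203, -0.2791, 0.0912]
tool_rot: [3.137, -0.0, 1.119]
force: [0.4, -0.8, -0.8]
grip_width: 0.0101
finger_force: 39.3
```

```bash
python3 plan.py 473.6 -60.8 85 -7
python3 - <<'E'
from workcell import bot
import cv2
f=bot.grab_frame("scene");cv2.imwrite("pics/s2.png",cv2.resize(f["pixels"][130:370,120:440,::-1],(640,480)))
E
```

```text
t 10.65 pos [ 620.3 -279.1   91.2] yaw 64.1 turn units 15.51 shift units after turn [-5.74 -6.63  0.18] now [ 4.41 -7.58  0.18] j7 0.17 w 0.01010432842713225 F [ 0.4 -0.8 -0.8]
```

View pics/s2.png

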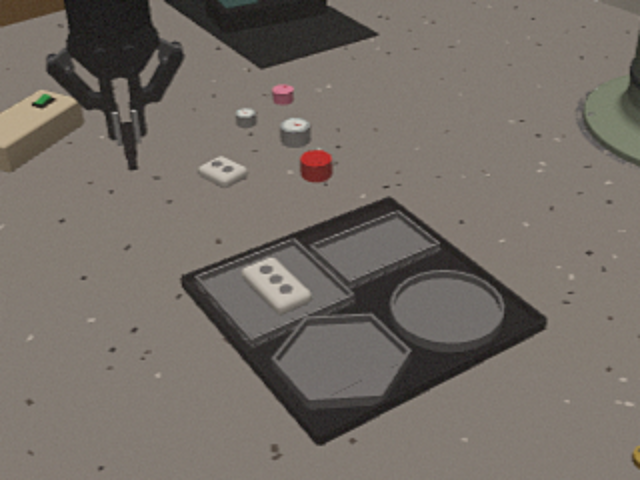

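The picture shows the fob flat in the square dish (crop (276,284)) and the spudger held at (130,150). Now I turn it to the oblong's axis and carry it over.

Call:
{"op": "jog_arm", "data": {"motion": [[0, 0, 0, 1, 0], [0, 0, 0, 1, 0], [0, 0, 0, 1, 0], [0, 0, 0, 1, 0], [0, 0, 0, 1, 0], [0, 0, 0, 1, 0], [0, 0, 0, 1, 0], [0, 0, 0, 1, 0], [0, 0, 0, 1, 0], [0, 0, 0, 1, 0], [0, 0, 0, 1, 0], [0, 0, 0, 1, 0]]}}

```text
clock: 11.9
position: [0.6185, -0.2781, 0.0869]
tool_rot: [-3.141, 0.001, 0.156]
force: [-0.5, 0.3, 0.1]
grip_width: 0.0104
finger_force: 39.3
```

Call:
{"op": "jog_arm", "data": {"motion": [[0, 0, 0, 1, 0], [0, 0, 0, 1, 0], [0, 0, 0, 1, 0], [0, 0, 0, 0.5, 0], [-0.7, -0.83, 0, 0, 0], [-0.7, -0.83, 0, 0, 0], [-0.7, -0.83, 0, 0, 0], [-0.7, -0.83, 0, 0, 0], [-0.7, -0.83, 0, 0, 0], [-0.7, -0.83, 0, 0, 0], [-0.7, -0.83, 0, 0, 0], [-0.7, -0.83, 0, 0, 0]]}}

```text
clock: 13.1
position: [0.4749, -0.0594, 0.0874]
tool_rot: [3.141, 0.001, -0.121]
force: [-0.0, 0.7, -0.6]
grip_width: 0.0102
finger_force: 39.3
```

Call:
{"op": "jog_arm", "data": {"motion": [[0, 0, 0, 0, 0], [0, 0, 0, 0, 0]]}}

```text
clock: 13.3
position: [0.4761, -0.0599, 0.0876]
tool_rot: [3.141, 0.001, -0.12]
force: [0.0, -0.9, -0.1]
grip_width: 0.0103
finger_force: 39.3
```

```bash
python3 plan.py 473.6 -60.8 11 -7
python3 - <<'E'
from workcell import bot
import cv2
f=bot.grab_frame("scene");cv2.imwrite("pics/s3.png",cv2.resize(f["pixels"][150:330,200:440,::-1],(640,480)))
E
```

```text
t 13.3 pos [476.1 -59.9  87.6] yaw -6.9 turn units 0.03 shift units after turn [-0.08  0.04  2.55] now [-0.08  0.04  2.55] j7 -0.98 w 0.01027443197502122 F [ 0.  -0.9 -0.1]
```

View pics/s3.png

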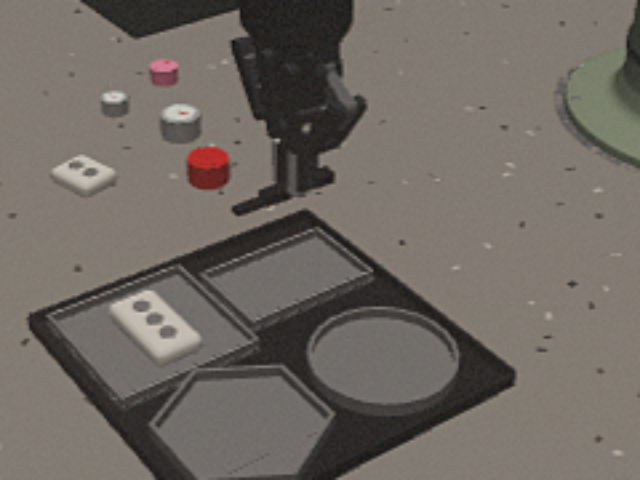

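The spudger is level and parallel to the oblong's long side (crop (235,210)–(330,178)). I lower and release it.

Call:
{"op": "jog_arm", "data": {"motion": [[-0.08, 0.04, 0.8, 0, 0], [0, 0, 0.7, 0, 0], [0, 0, 0.6, 0, 0], [0, 0, 0.3, 0, 0], [0, 0, 0.1, 0, 0], [0, 0, 0, 0, 0], [0, 0, 0, 0, 0.32], [0, 0, 0, 0, 0.32], [0, 0, 0, 0, 0.32], [0, 0, -0.6, 0, 0.32], [0, 0, -0.9, 0, 0.32], [0, 0, -0.9, 0, 0.4]]}}

```text
clock: 14.55
position: [0.4735, -0.0614, 0.0859]
tool_rot: [3.141, 0.0, -0.121]
force: [-0.3, 0.1, -0.5]
grip_width: 0.0338
finger_force: 0.0
```

```bash
python3 - <<'E'
from h import *
d=pickle.load(open("f0.pkl","rb")); T,S=d["top"],d["scene"]
# tester: dial circle on top in top view; small one & red for clearance
for p,z in(((472.3,293.2),.022),((512.5,282.5),.016),((429,276),.02),((525,324),.02)): print(p,(ray(T,p,z)*1000).round(1))
E
python3 plan.py 399 -297 80 0;python3 plan.py 399 -297 80 50
```

```text
(472.3, 293.2) [ 399.3 -296.6   22. ]
(512.5, 282.5) [ 419.  -369.9   16. ]
(429, 276) [ 429.2 -221.2   20. ]
(525, 324) [ 346.3 -387.5   20. ]
t 14.55 pos [473.5 -61.4  85.9] yaw -7.0 turn units -1.52 shift units after turn [-2.48  7.85  0.2 ] now [-1.51  8.1   0.2 ] j7 -0.97 w 0.03380845960516219 F [-0.3  0.1 -0.5]
t 14.55 pos [473.5 -61.4  85.9] yaw -7.0 turn units -12.42 shift units after turn [-7.61  3.15  0.2 ] now [-1.51  8.1   0.2 ] j7 -0.97 w 0.03380845960516219 F [-0.3  0.1 -0.5]
```

Call:
{"op": "jog_arm", "data": {"motion": [[0, 0, 0, -1, 0.6], [0, 0, 0, -1, 0.6], [0, 0, 0, -1, 0.6], [0, 0, 0, -1, 0.6], [0, 0, 0, -1, 0.6], [0, 0, 0, -1, 0.6], [0, 0, 0, -1, 0.6], [0, 0, 0, -1, 0.6], [0, 0, 0, -1, 0.6], [0, 0, 0, -1, 0.6], [0, 0, 0, -1, 0.6], [0, 0, 0, -1, 0.6]]}}

```text
clock: 15.75
position: [0.4738, -0.0613, 0.0852]
tool_rot: [3.141, -0.0, 0.842]
force: [0.8, -1.2, 0.3]
grip_width: 0.0516
finger_force: 0.0
```

```bash
python3 plan.py 399.2 -296.8 80 48
```

```text
t 15.75 pos [473.8 -61.3  85.2] yaw 48.3 turn units 0.06 shift units after turn [-7.5   3.4   0.17] now [-7.51  3.37  0.17] j7 -0.27 w 0.051603272078320064 F [ 0.8 -1.2  0.3]
```

Call:
{"op": "jog_arm", "data": {"motion": [[-0.75, 0.34, 0, 0, 0.65], [-0.75, 0.34, 0, 0, 0.65], [-0.75, 0.34, 0, 0, 0.65], [-0.75, 0.34, 0, 0, 0.65], [-0.75, 0.34, 0, 0, 0.65], [-0.75, 0.34, 0, 0, 0.65], [-0.75, 0.34, 0, 0, 0.65], [-0.75, 0.34, 0, 0, 0.65], [-0.75, 0.34, 0, 0, 0.65], [-0.75, 0.34, 0, 0, 0.65], [0, 0, 0, 0, 0.65], [0, 0, 0, 0, 0.65]]}}

```text
clock: 16.95
position: [0.3992, -0.2969, 0.085]
tool_rot: [3.142, -0.0, 0.838]
force: [-0.8, -0.3, 0.4]
grip_width: 0.0556
finger_force: 0.0
```

```bash
python3 plan.py 399.2 -296.8 7 48
```

```text
t 16.95 pos [ 399.2 -296.9   85. ] yaw 48.0 turn units 0.0 shift units after turn [ 0.  -0.   2.6] now [ 0.  -0.   2.6] j7 0.19 w 0.055608284986831916 F [-0.8 -0.3  0.4]
```

Call:
{"op": "jog_arm", "data": {"motion": [[0, 0, 0.8, 0, 0.65], [0, 0, 0.8, 0, 0.65], [0, 0, 0.6, 0, 0.65], [0, 0, 0.4, 0, 0.65], [0, 0, 0, 0, 0.65], [0, 0, 0, 0, 0.2], [0, 0, 0, 0, 0.2], [0, 0, 0, 0, 0.2], [0, 0, 0, 0, 0.2], [0, 0, 0, 0, 0.2], [0, 0, 0, 0, 0.2]]}}

```text
clock: 18.05
position: [0.3997, -0.2969, 0.0078]
tool_rot: [3.141, -0.0, 0.839]
force: [-1.7, 2.2, 8.6]
grip_width: 0.0334
finger_force: 39.8
```

Call:
{"op": "jog_arm", "data": {"motion": [[0, 0, -0.5, 0, 0.2], [0, 0, -0.8, 0, 0.2], [0, 0, -0.9, 0, 0.2], [0, 0, -0.6, 0, 0.2], [0, 0, 0, 0, 0.2], [0, 0, 0, 0, 0.2]]}}

```text
clock: 18.65
position: [0.3996, -0.2967, 0.0912]
tool_rot: [3.141, -0.0, 0.839]
force: [0.5, 0.5, -1.2]
grip_width: 0.033
finger_force: 40.0
```

```bash
python3 plan.py 496 53.6 85 48
```

```text
t 18.65 pos [ 399.6 -296.7   91.2] yaw 48.1 turn units 0.02 shift units after turn [10.83 -5.43  0.21] now [10.84 -5.41  0.21] j7 0.19 w 0.03297851588480552 F [ 0.5  0.5 -1.2]
```

Call:
{"op": "jog_arm", "data": {"motion": [[0.4, -0.2, 0, 0, 0.2], [0.95, -0.47, 0, 0, 0.2], [0.95, -0.47, 0, 0, 0.2], [0.95, -0.47, 0, 0, 0.2], [0.95, -0.47, 0, 0, 0.2], [0.95, -0.47, 0, 0, 0.2], [0.95, -0.47, 0, 0, 0.2], [0.95, -0.47, 0, 0, 0.2], [0.95, -0.47, 0, 0, 0.2], [0.95, -0.47, 0, 0, 0.2], [0.95, -0.47, 0, 0, 0.2], [0.9, -0.5, 0, 0, 0.2]]}}

```text
clock: 19.85
position: [0.4948, 0.0545, 0.0901]
tool_rot: [-3.141, 0.001, 0.84]
force: [0.6, -0.2, -0.8]
grip_width: 0.0332
finger_force: 40.0
```

Call:
{"op": "jog_arm", "data": {"motion": [[0, 0, 0, 0, 0.2], [0, 0, 0, 0, 0.2]]}}

```text
clock: 20.05
position: [0.4945, 0.0533, 0.0901]
tool_rot: [-3.141, 0.001, 0.841]
force: [-0.2, -0.3, -1.3]
grip_width: 0.0336
finger_force: 40.0
```

```bash
python3 plan.py 496 53.6 15 48
python3 - <<'E'
from workcell import bot
import cv2
f=bot.grab_frame("scene");cv2.imwrite("pics/s4.png",cv2.resize(f["pixels"][150:330,200:440,::-1],(640,480)))
E
```

```text
t 20.05 pos [494.5  53.3  90.1] yaw 48.2 turn units 0.04 shift units after turn [0.04 0.03 2.5 ] now [0.04 0.03 2.5 ] j7 -0.5 w 0.03358749851221083 F [-0.2 -0.3 -1.3]
```

View pics/s4.png

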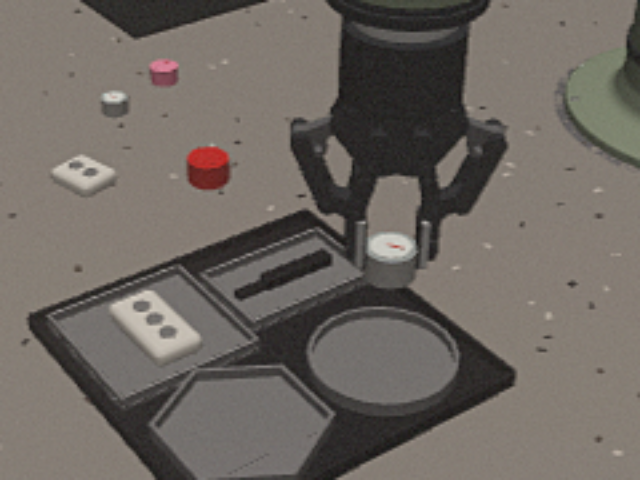

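The tester is held upright at (390,258), and the spudger lies in the oblong dish at (284,275). I lower the tester and release it.

Call:
{"op": "jog_arm", "data": {"motion": [[0.04, 0.03, 0.8, 0, 0.2], [0, 0, 0.7, 0, 0.2], [0, 0, 0.6, 0, 0.2], [0, 0, 0.3, 0, 0.2], [0, 0, 0.1, 0, 0.2], [0, 0, 0, 0, 0.2], [0, 0, 0, 0, 0.6], [0, 0, 0, 0, 0.6], [0, 0, 0, 0, 0.6], [0, 0, -0.6, 0, 0.6], [0, 0, -0.9, 0, 0.6], [0, 0, -0.9, 0, 0.6]]}}

```text
clock: 21.3
position: [0.4965, 0.0526, 0.0889]
tool_rot: [-3.141, 0.0, 0.839]
force: [1.1, -0.2, 0.3]
grip_width: 0.0513
finger_force: 0.0
```

```bash
cat > k.py <<'E'
exec(open("m.py").read().split("for nm,(lo,hi)")[0])
c=blob("top",*B,(152,236)); P=np.array([ray(T,p,.006)*1000 for p in c.reshape(-1,2)])
print("y range",P[:,1].min(),P[:,1].max(),"x",P[:,0].min(),P[:,0].max())
h=P[P[:,1]<291]; print("head x",h[:,0].min(),h[:,0].max()); 
(x,y),r=cv2.minEnclosingCircle(h[:,:2].astype(np.float32)[h[:,1]<289]); print("disc",x,y,r)
b=P[P[:,1]>298]; print("blade mid x",(b[:,0].min()+b[:,0].max())/2)
E
python3 k.py; python3 plan.py 501.8 279 80 0
```

```text
y range 267.8421673736858 319.08592900338806 x 490.8257331388472 513.4156111437808
head x 490.8257331388472 513.4156111437808
disc 501.6701965332031 279.0072326660156 11.778122901916504
blade mid x 500.0720071500367
t 21.3 pos [496.5  52.6  88.9] yaw 48.1 turn units 10.49 shift units after turn [ 0.18 -7.55  0.3 ] now [ 5.73 -4.91  0.29] j7 -0.49 w 0.051275489504909955 F [ 1.1 -0.2  0.3]
```

```bash
python3 plan.py 501.6 279 70 92
```

```text
t 21.3 pos [496.5  52.6  88.9] yaw 48.1 turn units -9.59 shift units after turn [7.54 0.43 0.62] now [ 5.73 -4.92  0.63] j7 -0.49 w 0.051275489504909955 F [ 1.1 -0.2  0.3]
```

Call:
{"op": "jog_arm", "data": {"motion": [[0, 0, 0, -1, 0.6], [0, 0, 0, -1, 0.6], [0, 0, 0, -1, 0.6], [0, 0, 0, -1, 0.6], [0, 0, 0, -1, 0.6], [0, 0, 0, -1, 0.6], [0, 0, 0, -1, 0.6], [0, 0, 0, -1, 0.6], [0, 0, 0, -1, 0.6], [0, 0, 0, -0.6, 0.6]]}}

```text
clock: 22.3
position: [0.4969, 0.0527, 0.0882]
tool_rot: [3.141, -0.0, 1.61]
force: [0.6, -0.6, -0.0]
grip_width: 0.051
finger_force: 0.0
```

Call:
{"op": "jog_arm", "data": {"motion": [[0.5, 0.03, 0, 0, 0.5], [0.88, 0.05, 0, 0, 0.5], [0.88, 0.05, 0, 0, 0.5], [0.88, 0.05, 0, 0, 0.5], [0.88, 0.05, 0, 0, 0.5], [0.88, 0.05, 0.2, 0, 0.5], [0.88, 0.05, 0.2, 0, 0.5], [0.88, 0.05, 0.2, 0, 0.5], [0.88, 0.05, 0, 0, 0.5], [0, 0, 0, 0, 0.5], [0, 0, 0, 0, 0.5]]}}

```text
clock: 23.4
position: [0.5013, 0.2794, 0.07]
tool_rot: [3.141, 0.0, 1.608]
force: [-0.1, 0.1, -0.1]
grip_width: 0.0426
finger_force: 0.0
```

```bash
python3 plan.py 501.6 279 3 92
```

```text
t 23.4 pos [501.3 279.4  70. ] yaw 92.1 turn units 0.03 shift units after turn [-0.01  0.01  2.23] now [-0.01  0.01  2.23] j7 -0.3 w 0.04255526159179809 F [-0.1  0.1 -0.1]
```

Call:
{"op": "jog_arm", "data": {"motion": [[0, 0, 0.8, 0, 0.5], [0, 0, 0.7, 0, 0.5], [0, 0, 0.4, 0, 0.5], [0, 0, 0.33, 0, 0.5], [0, 0, 0, 0, 0.5], [0, 0, 0, 0, 0.1], [0, 0, 0, 0, 0.1], [0, 0, 0, 0, 0.1], [0, 0, 0, 0, 0.1], [0, 0, 0, 0, 0.1], [0, 0, 0, 0, 0.1]], "newtons": 50}}

```text
clock: 24.5
position: [0.5019, 0.2793, 0.004]
tool_rot: [3.141, -0.0, 1.607]
force: [-1.5, -2.7, 6.4]
grip_width: 0.0198
finger_force: 48.9
```

Call:
{"op": "jog_arm", "data": {"motion": [[0, 0, -0.4, 0, 0.1], [0, 0, -0.7, 0, 0.1], [0, 0, -0.8, 0, 0.1], [0, 0, -0.8, 0, 0.1], [0, 0, 0, 0, 0.1], [0, 0, 0, 0, 0.1]]}}

```text
clock: 25.1
position: [0.5017, 0.2797, 0.0851]
tool_rot: [3.14, -0.001, 1.607]
force: [-0.5, -0.4, -0.6]
grip_width: 0.0196
finger_force: 48.9
```

```bash
python3 plan.py 609.8 24 85 92
python3 - <<'E'
from workcell import bot
import cv2
f=bot.grab_frame("scene");cv2.imwrite("pics/s5.png",cv2.resize(f["pixels"][200:440,240:560,::-1],(640,480)))
E
```

```text
t 25.1 pos [501.7 279.7  85.1] yaw 92.1 turn units 0.02 shift units after turn [-8.64  3.3  -0.  ] now [-8.65  3.29 -0.  ] j7 -0.31 w 0.019581671823991852 F [-0.5 -0.4 -0.6]
```

View pics/s5.png

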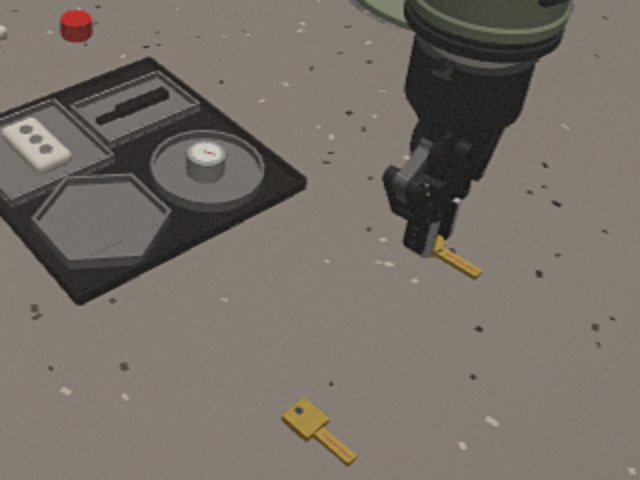

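The key is held level at (455,255), parallel to the untouched square key. The tester stands upright in the round dish at (205,160). I carry the key to the hex dish.

Call:
{"op": "jog_arm", "data": {"motion": [[-0.4, 0.15, 0, 0, 0.1], [-0.82, 0.31, 0, 0, 0.1], [-0.82, 0.31, 0, 0, 0.1], [-0.82, 0.31, 0, 0, 0.1], [-0.82, 0.31, 0, 0, 0.1], [-0.82, 0.31, 0, 0, 0.1], [-0.82, 0.31, 0, 0, 0.1], [-0.82, 0.31, 0, 0, 0.1], [-0.82, 0.31, 0, 0, 0.1], [-0.82, 0.31, 0, 0, 0.1], [-0.82, 0.31, 0, 0, 0.1], [0, 0, 0, 0, 0.1]]}}

```text
clock: 26.35
position: [0.6087, 0.0196, 0.0835]
tool_rot: [-3.141, 0.002, 1.602]
force: [-0.4, 0.4, -0.6]
grip_width: 0.0195
finger_force: 48.9
```

Call:
{"op": "jog_arm", "data": {"motion": [[0, 0, 0, 0, 0.1], [0, 0, 0, 0, 0.1]]}}

```text
clock: 26.55
position: [0.6077, 0.0253, 0.0835]
tool_rot: [-3.141, -0.0, 1.607]
force: [0.3, 0.2, -0.5]
grip_width: 0.0195
finger_force: 48.9
```

```bash
python3 plan.py 609.8 24 11 92
```

```text
t 26.55 pos [607.7  25.3  83.5] yaw 92.1 turn units 0.02 shift units after turn [-0.05  0.07  2.42] now [-0.05  0.07  2.42] j7 0.13 w 0.019452717011047227 F [ 0.3  0.2 -0.5]
```

Call:
{"op": "jog_arm", "data": {"motion": [[-0.05, 0.07, 0.8, 0, 0.1], [0, 0, 0.7, 0, 0.1], [0, 0, 0.5, 0, 0.1], [0, 0, 0.3, 0, 0.1], [0, 0, 0.1, 0, 0.1], [0, 0, 0, 0, 0.1], [0, 0, 0, 0, 0.45], [0, 0, 0, 0, 0.45], [0, 0, 0, 0, 0.45], [0, 0, -0.5, 0, 0.45], [0, 0, -0.9, 0, 0.45], [0, 0, -0.9, 0, 0.45]]}}

```text
clock: 27.75
position: [0.6103, 0.0233, 0.0828]
tool_rot: [-3.141, 0.0, 1.607]
force: [-0.1, -0.6, 0.3]
grip_width: 0.0387
finger_force: 0.0
```

Call:
{"op": "jog_arm", "data": {"motion": [[0, 0, -1, 0, 0.5], [0, 0, -1, 0, 0.5], [0, 0, -1, 0, 0.5], [0.9, 0, 0, 0, 0.5], [0.9, 0, 0, 0, 0.5], [0.9, 0, 0, 0, 0.5], [0.9, 0, 0, 0, 0.5], [0.9, 0, 0, 0, 0.5], [0.9, 0, 0, 0, 0.5], [0.9, 0, 0, 0, 0.5], [0.9, 0, 0, 0, 0.5], [0.9, 0, 0, 0, 0.5]]}}

```text
clock: 28.95
position: [0.6015, 0.2674, 0.1724]
tool_rot: [3.141, -0.0, 1.607]
force: [-0.1, 0.5, 0.1]
grip_width: 0.0425
finger_force: 0.0
```

Call:
{"op": "jog_arm", "data": {"motion": [[0.9, 0.5, 0, 0, 0.5], [0.9, 0.5, 0, 0, 0.5], [0.9, 0, 0, 0, 0.5], [0, 0, 0, 0, 0.5], [0, 0, 0, 0, 0.5]]}}

```text
clock: 29.45
position: [0.6284, 0.3486, 0.1718]
tool_rot: [3.141, 0.0, 1.608]
force: [0.1, -1.0, -0.4]
grip_width: 0.0431
finger_force: 0.0
```

Run:
```python
from workcell import bot
import cv2,pickle,numpy as np
f=bot.grab_frame("top");g=bot.grab_frame("scene")
pickle.dump({"top":f,"scene":g},open("f1.pkl","wb"))
v=np.concatenate([cv2.resize(f["pixels"][130:295,225:395],(400,400)),cv2.resize(g["pixels"][200:360,200:400],(400,400))],1)
cv2.imwrite("pics/end.png",v[:,:,::-1]); cv2.imwrite("pics/endtop.png",f["pixels"][:,:,::-1])
```

```text
(no output)
```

View pics/end.png

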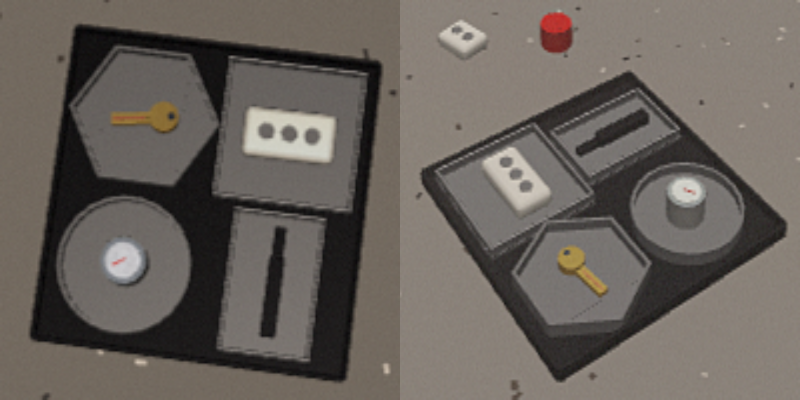

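All four pieces lie flat and near the middle of their dishes. The square key, at (151,167) in the top view, was only passed over at 170 mm height. The arm is clear, so I hand in.

```bash
python3 -c "
from workcell import bot
print(bot.job_done())"
```

```text
the job is handed in; nothing more can be done
None
```

The job is handed in, with no verdict returned: the long fob, round-headed key, spudger and tester each lie flat and near the middle of their named dishes, and the short fob and square-headed key were left alone.

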